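Stamp the hallmark with the lever press

ROBOT

A 7-joint arm with a two-finger parallel gripper is mounted at the origin on the work surface. World frame = base frame: x ahead of the robot, y to its left, z up, the work surface at z = 0. Lengths are in m, angles in rad, forces in N, time in s.
With the tool pointing down it reaches from about 0.425 to 0.95 m from the base axis. Payload 16.7 kg.
Tool frame: the origin (TCP) lies midway between the tips of the shut fingers; the grasp point (between the pads) lies env.hold_point_z behind it (env.hold_point_z is the distance from the TCP to the grasp point, in m); z points along the fingers, y is the line along which they close (so a half turn about z gives the same grasp; the last joint's range is limited). The gripper opens to 94 mm and grips with 3 to 60 N. Pads are 16 mm wide; open, the fingers measure 119 mm over their backs; the gripper's body (75 mm by 177 mm) begins 78 mm behind the grasp point.
Start: joints at [1.167, 0.426, 0.074, 1.606, -0.034, 1.111, -0.067], TCP at [0.17, -0.653, 0.205] pointing down, gripper open.
Joint ranges: [-2.85, 2.85], [-0.5, 2.14], [-1.23, 1.37], [0.21, 2.46], [-1.02, 4.16], [0.16, 2.05], [-2.73, 2.73]. Speed limits (rad/s): [1.89, 1.89, 2.39, 2.39, 3.01, 3.01, 3.01].

INTERFACE

Orientations are given as a 3x3 rotation matrix whose columns are the frame's x, y, z axes.
In Python, from bench import env gives the robot as it stands.
- The arm moves only by the shell command python3 -m jog 'ROWS' [FORCE]. ROWS is JSON, a list of rows, each a list of 7 numbers: the shift along the world's x, y, z in mm, then the turn, a rotation vector about the world's x, y, z in rad, then the opening, from 0 (shut) to 1 (fully open). A call has exactly 5 rows; each row shifts and turns the commanded pose from where the row before left it; what a row does not reach is not made up. A row lasts 1/8 s, in which the tool goes at most 62.5 mm and 10.7 degrees, less where a joint would pass 70% of its speed; a pose out of reach is approached as far as the arm can. A call is refused whole if a number of a shift passes 62.5 or a number of a turn 0.188, either way. A call with a gripper value outside its range is refused whole. The fingers move at their own pace and stop on an object; FORCE is the grip in N (left out, the last holds). Time passes only in rows, so rows that do not move let the fingers close, or fill a call up. It gives the time, the measured TCP pose, the force, the opening and the grip force at its end, in the units of the state.
- env.get_state(): the state, without advancing time (a new reading comes with each control period).
- env.grab_frame(name): name is "side" or "top" or "wrist"; returns the picture (480x640x3 uint8, red, green, blue); there is no depth.
- env.camera_info(name): a dict with "mtx" (3x3 intrinsics, pixels), "eye" and "rotation" of the camera in the world. Camera axes: x right, y down, z forward; pixel columns grow to the right and rows downward; lengths in m; the calibration is good to about 2 mm. A picture is of the moment at which its call begins: read the wrist's pose just before it. camera_info takes no time and is no camera call; for the wrist camera it gives the pose at the moment of the call.
- env.finish_job(): hands the job in; it is judged then, once.
Trained networks look in the newest picture that a camera, given by its name, has taken for a name from the list of things; names that differ only in an ending like _2 or _b are one class to them, and where a whole thing is asked for, a point or a joint stands for the part that bears it (a point fixed in the world has none). Each returns a list of dicts, best first, with "p" (0 to 1); they miss things now and then, are a little off and sometimes report something else, mostly with a low value. They report only what shows in the picture. A call takes as long as a camera call.
- env.spot_in(camera, label): "location" ([column, row] as shares, 0 to 1, of the picture: columns of its width, rows of its height, amid what is visible of it).
- env.spot_point(camera, label): "location" ([column, row] as shares, 0 to 1, of the picture: columns of its width, rows of its height: a listed point, or the origin of a listed thing).
The state is a dict: "t": time; "q": joint angles; "joint_velocities": joint speeds; "tau": joint torques, N m; "position": TCP position; "orientation": TCP orientation; "contact_force": force on the tool from outside, world axes, zero at the start; "wrist_torque": the same for the moment, N m; "finger_gap": opening from 0.0 (shut) to 1.0 (fully open); "finger_force": force on a finger pad.
Only numpy, scipy, OpenCV 4.12 (cv2) and the standard library are available. Lean on these libraries where they do the work, as an engineer would, in place of code of your own. Each camera call takes 0.05 s, during which the arm holds its last target. There are 200 camera calls.

TASK

Stamp the ring that sits in the hallmark press: with the fingertips push the palm plate at the end of the lever down until the pointer stands at the index clamped on the rim of the scale, not past it, and hold it there for about a second. Then let the lever rise all the way back to rest and take the hand away. Only press the lever, do not lift it, and leave the index and everything else on the bench where it is.

Things in the scene. Friction and masses are not known exactly. Their poses are not given: they have to be found in the camera images.
- press: grey cast-iron hallmark press bolted to a 360 x 170 x 20 mm wooden board that is fixed to the bench. Origin on the bench under the press; its x axis points from the column along the lever to the palm plate, its y axis points out of the marked face of the scale, z up. Base, column, horn with the ring on it, head with ram and coil spring, all fixed; about 290 mm high at the raised end of the lever
- palm_plate (a point): centre of the top face of the palm plate, the flat black plate (74 mm along the lever, 52 mm across) on the free end of the press's lever. It is pushed down from above. At rest it stands about 288 mm above the bench. Axes as the lever: x outward along the lever, z out of the top face of the plate
- pivot (a point): centre of the lever's pivot pin at the top of the column, 215 mm above the bench. The palm plate's centre lies 260 mm from it along the lever and 17 mm above the lever's middle line; the pointer and the index swing about the same pin
- lever (a joint): angle of the lever in rad, 0 at rest (lever 0.22 rad above level), growing as the palm plate is pushed down, stop at 0.46. A spring carries it back to 0 (rest reads within 0.01 of 0): the push on the plate grows evenly from nothing to about 10 N at 0.27 and 14 N at 0.36 rad (and some sideways rub, as the plate swings on its arc). 0.01 rad moves the plate 2.6 mm and the pointer tip 1.5 mm. Lifting the plate makes it negative, to -0.12
- index (a joint): where the index is clamped, in the same angle as the lever: the pointer is exactly at the index when joint lever equals joint index. Between 0.14 and 0.38; it stays put unless it is knocked
- pointer_tip (a point): tip of the dark needle pointer that is fixed to the lever and sweeps downward over the marked face of the scale, 152 mm from the pivot
- index_tip (a point): point of the index, a small steel clamp (16 x 10 x 14 mm) with a round thumbscrew on the outer rim of the aluminium quadrant scale; its point faces the pivot and meets the pointer tip when they are level. Its z axis points upward along the rim, the way the pointer comes from; 152 mm from the pivot
- ring_bowl: small turned wooden bowl with a few silver rings in it, 84 mm across, 30 mm high; origin under its centre. Bystander
- pliers: red-handled pliers lying flat, about 150 mm long, 12 mm high; origin on the bench under their middle. Bystander
- mallet: mallet with a dark cylindrical head 48 mm thick, 80 mm long and a light wooden handle, lying on the bench, 240 mm long; origin on the bench under its middle. Bystander
- tumbler: amber glass tumbler, 72 mm wide, 115 mm high; origin under its centre. Bystander
- jar: white jar with a green cap, 52 mm wide, 85 mm high; origin under its centre. Bystander
- torch: black hand torch standing on its 60 mm foot, 135 mm high; origin under its centre. Bystander
- solder_brick: white soldering brick, 200 x 100 x 55 mm; origin under its centre. Bystander
- bench_block: square steel bench block on a wooden base, 110 x 110 x 42 mm; origin under its centre. Bystander

How it is judged:
By the outcome, as a careful person would: the job done as asked, in the order asked, and still so for the second after the job is handed in, with the robot touching nothing.
It also fails if it takes over 32 s, if anything falls off the work surface, if the arm or the gripper's body presses on something with over 40 N, if the wrist force passes 120 N, or if a joint passes its speed limit or range.

## Working session

There is one attempt and no reset: what is moved stays moved. The work goes in short steps, Python scripts to look and compute and a shell command to move; the robot and the scene stay as the last step left them, time stands still between calls to the robot, and variables do not carry over. Pictures are saved under pics/ and viewed, at most 10 in all, crops included, and the job is handed in when it is done.

```bash
mkdir -p pics; ls
cat > h.py <<'E'
import numpy as np, cv2
from bench import env
def ray(c,loc):
    i=env.camera_info(c);K=np.array(i["mtx"]);R=np.array(i["rotation"])
    d=R@np.linalg.solve(K,[loc[0]*640,loc[1]*480,1]);return np.array(i["eye"]),d/np.linalg.norm(d)
def tri(rs):
    A=0;b=0
    for e,d in rs:
        P=np.eye(3)-np.outer(d,d);A=A+P;b=b+P@e
    x=np.linalg.solve(A,b);return x,[np.linalg.norm((np.eye(3)-np.outer(d,d))@(x-e)) for e,d in rs]
E
python3 - <<'E'
from h import *
for c in("side","top","wrist"):
    im=env.grab_frame(c);cv2.imwrite(f"pics/{c}0.png",im[:,:,::-1])
    i=env.camera_info(c);print(c,np.round(i["eye"],3),np.round(i["rotation"],2).tolist(),np.round(i["mtx"],0).tolist())
    if c!="wrist":
        for l in("press","palm_plate","pivot","pointer_tip","index_tip","ring_bowl","pliers","mallet","tumbler","jar","torch","solder_brick","bench_block"):
            print(l,[(np.round(np.array(r["location"])*[640,480],1).tolist(),round(r["p"],2)) for r in env.spot_point(c,l)[:2]])
s=env.get_state();print(s["t"],s["position"],s["orientation"],s["finger_gap"],env.hold_point_z)
E
```

```text
pics
side [0.015 0.72  0.955] [[-0.81, -0.38, 0.44], [-0.58, 0.53, -0.62], [-0.0, -0.76, -0.65]] [[439.0, 0.0, 316.0], [0.0, 439.0, 248.0], [0.0, 0.0, 1.0]]
press [([317.5, 298.4], 0.66)]
palm_plate [([372.6, 203.2], 0.91)]
pivot [([286.9, 254.5], 0.63)]
pointer_tip [([328.6, 217.1], 0.9)]
index_tip []
ring_bowl [([318.2, 256.3], 0.79)]
pliers [([362.9, 325.5], 0.8)]
mallet [([185.8, 455.4], 0.93)]
tumbler [([319.0, 258.6], 0.41)]
jar [([279.7, 440.9], 0.8)]
torch [([344.0, 216.4], 0.56)]
solder_brick [([384.7, 206.8], 0.56)]
bench_block [([174.7, 368.7], 0.75)]
top [0.297 0.009 1.411] [[0.01, -0.98, 0.2], [-1.0, -0.01, -0.01], [0.01, -0.2, -0.98]] [[446.0, 0.0, 315.0], [0.0, 446.0, 237.0], [0.0, 0.0, 1.0]]
press [([315.0, 258.2], 0.94)]
palm_plate [([373.6, 264.9], 0.58), ([186.1, 207.8], 0.43)]
pivot [([289.0, 232.3], 0.71), ([440.9, 257.4], 0.21)]
pointer_tip [([344.0, 237.0], 0.66)]
index_tip [([340.2, 237.8], 0.46)]
ring_bowl [([359.7, 221.9], 0.71), ([426.8, 213.2], 0.45)]
pliers [([311.2, 300.2], 0.62)]
mallet [([143.6, 263.6], 0.55)]
tumbler [([441.1, 258.3], 0.85), ([340.6, 239.1], 0.22)]
jar [([183.0, 308.8], 0.92), ([283.3, 230.4], 0.61)]
torch [([426.9, 210.5], 0.58)]
solder_brick [([474.9, 235.2], 0.91)]
bench_block [([188.1, 206.4], 0.95), ([473.9, 238.6], 0.41)]
wrist [ 0.244 -0.634  0.384] [[0.25, -0.93, -0.25], [-0.97, -0.24, -0.06], [-0.0, 0.26, -0.97]] [[369.0, 0.0, 315.0], [0.0, 369.0, 238.0], [0.0, 0.0, 1.0]]
1.45 [ 0.17009197 -0.65316339  0.20547983] [[ 9.67723074e-01  2.52015974e-01 -5.60774092e-06]
 [ 2.52015974e-01 -9.67723073e-01  5.84429906e-05]
 [ 9.30182696e-06 -5.79698709e-05 -9.99999998e-01]] 1.0052449087897153 0.0188
```

View pics/side0.png

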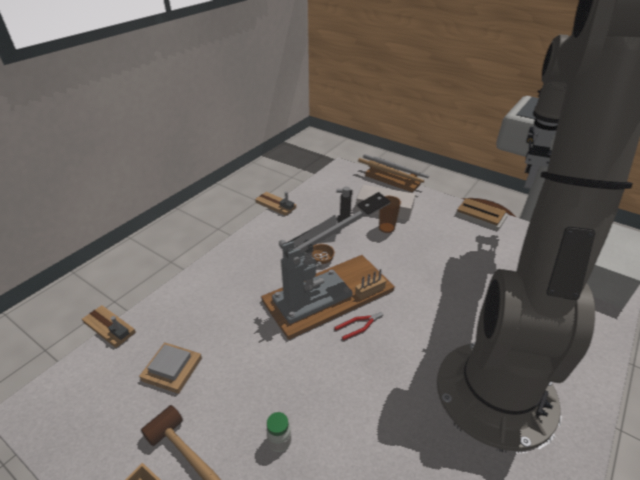

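View pics/top0.png

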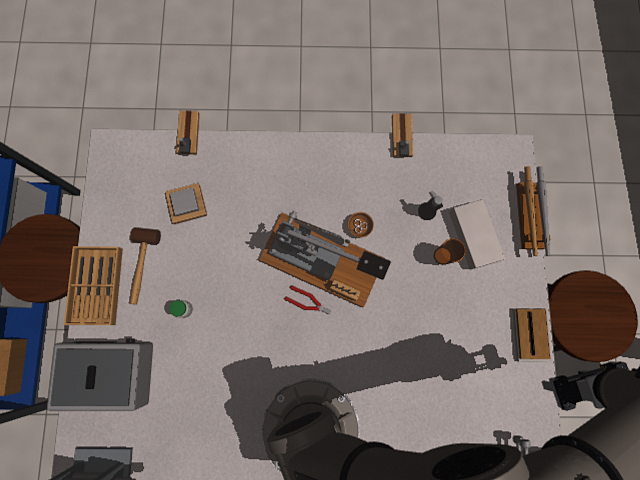

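Run:
```python
from h import *
S={"palm":((372.6,203.2),(373.6,264.9)),"pivot":((286.9,254.5),(289,232.3)),"ptr":((328.6,217.1),(344,237)),"press":((317.5,298.4),(315,258.2))}
for k,(a,b) in S.items():
    x,e=tri([ray("side",(a[0]/640,a[1]/480)),ray("top",(b[0]/640,b[1]/480))]);print(k,x.round(4),np.round(e,4))
```

```text
palm [ 0.4534 -0.1519  0.2841] [0.0017 0.0017]
pivot [0.56   0.0733 0.2076] [0.0101 0.0101]
ptr [ 0.5376 -0.0774  0.246 ] [0.0069 0.0069]
press [ 0.5188 -0.0021  0.0028] [0.0091 0.0091]
```

Side/top show the press mid-bench with the lever pointing toward the robot's right (plate at side px 373,203 / top 374,265); the marked face of the scale looks away from the robot. I'll bring the wrist camera around to that side, tilted.

```bash
python3 -m jog '[[34,44,25,0,0,-0.172,0],[34,44,25,0,0,-0.172,0],[34,44,25,0,0,-0.172,0],[34,44,25,0,0,-0.172,0],[36,48,10,0.063,0.136,0,0]]' 20; python3 -m jog '[[36,48,10,0.063,0.136,0,0],[36,48,5,0.063,0.136,0,0],[36,48,0,0.063,0.136,0,0],[36,48,0,0,0,0,0],[36,48,-20,0,0,0,0]]'
```

```text
t: 2.08
position: [0.3397, -0.4305, 0.3178]
orientation: [[0.897, -0.421, -0.135], [-0.416, -0.907, 0.06], [-0.148, 0.002, -0.989]]
contact_force: [1.6, -1.1, -0.1]
finger_gap: 0.505
finger_force: 0.0
t: 2.7
position: [0.5223, -0.1898, 0.3098]
orientation: [[0.752, -0.415, -0.511], [-0.341, -0.91, 0.237], [-0.563, -0.004, -0.826]]
contact_force: [0.6, -0.6, 0.1]
finger_gap: 0.011
finger_force: 0.0
```

```bash
cat > look.py <<'E'
from h import *
import sys
def look(tag):
    i=env.camera_info("wrist");im=env.grab_frame("wrist");cv2.imwrite(f"pics/{tag}.png",im[:,:,::-1])
    s=env.get_state();print(round(s["t"],2),np.round(s["position"],4),np.round(s["orientation"],3).tolist(),np.round(s["contact_force"],1),s["finger_gap"])
    print("eye",np.round(i["eye"],4))
    for l in("palm_plate","pivot","pointer_tip","index_tip"):
        print(l,[(np.round(np.array(r["location"])*[640,480],1).tolist(),round(r["p"],2)) for r in env.spot_point("wrist",l)[:2]])
if __name__=="__main__": look(sys.argv[1])
E
python3 look.py w1
```

```text
2.75 [ 0.5253 -0.1818  0.3065] [[0.754, -0.408, -0.514], [-0.332, -0.913, 0.237], [-0.567, -0.008, -0.824]] [ 1.4  7.1 -2.9] 0.008464014903822932
eye [ 0.6713 -0.2575  0.4143]
palm_plate [([306.5, 318.8], 0.71)]
pivot [([18.4, 242.4], 0.69)]
pointer_tip [([164.6, 239.0], 0.72)]
index_tip [([182.5, 195.8], 0.79)]
```

View pics/w1.png

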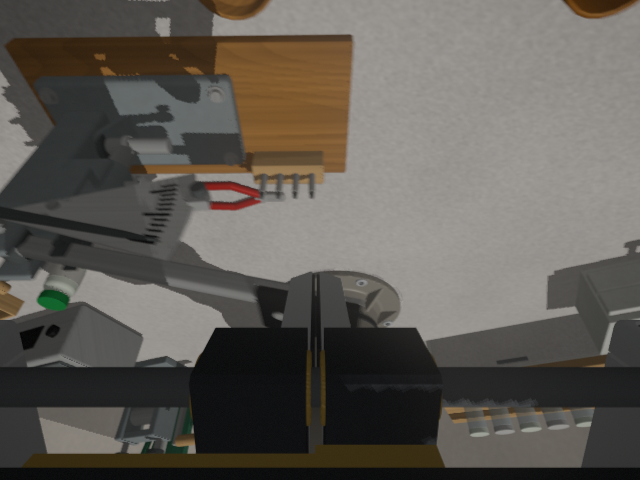

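The view shows the scale's marked face at left (px 150–190, 180–240), the needle ending near (160,240) and the index near (195,195). I'll shift toward the pivot so these are central.

```bash
python3 -m jog '[[18,40,0,0,0,0,0],[18,40,0,0,0,0,0],[0,0,0,0,0,0,0],[0,0,0,0,0,0,0],[0,0,0,0,0,0,0]]'; python3 look.py w2; python3 -c "
import cv2;a=cv2.imread('pics/w2.png');cv2.imwrite('pics/w2c.png',cv2.resize(a[120:320,120:386],None,fx=3,fy=3,interpolation=cv2.INTER_CUBIC))"
```

```text
t: 3.58
position: [0.5561, -0.1132, 0.3101]
orientation: [[0.751, -0.418, -0.511], [-0.343, -0.909, 0.238], [-0.564, -0.003, -0.826]]
contact_force: [0.3, -1.1, 0.1]
finger_gap: 0.004
finger_force: 0.0
3.62 [ 0.5562 -0.1129  0.31  ] [[0.751, -0.417, -0.511], [-0.343, -0.909, 0.238], [-0.564, -0.003, -0.826]] [-0.2  0.8  0.5] 0.0033050900125599024
eye [ 0.705  -0.1812  0.4145]
palm_plate [([422.0, 320.6], 0.66)]
pivot [([117.2, 241.4], 0.88)]
pointer_tip [([281.9, 242.3], 0.65)]
index_tip [([287.4, 194.3], 0.69)]
```

View pics/w2c.png

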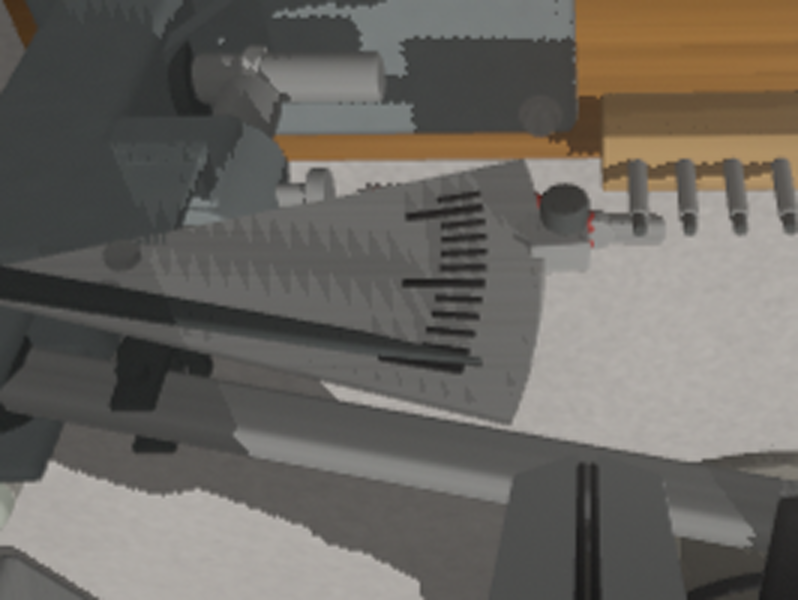

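```bash
python3 -c "
import cv2;a=cv2.imread('pics/w2.png');a=cv2.convertScaleAbs(a[165:255,245:345],alpha=1.5);cv2.imwrite('pics/w2d.png',cv2.resize(a,None,fx=6,fy=6,interpolation=cv2.INTER_CUBIC))"
```

```text
(no output)
```

View pics/w2d.png

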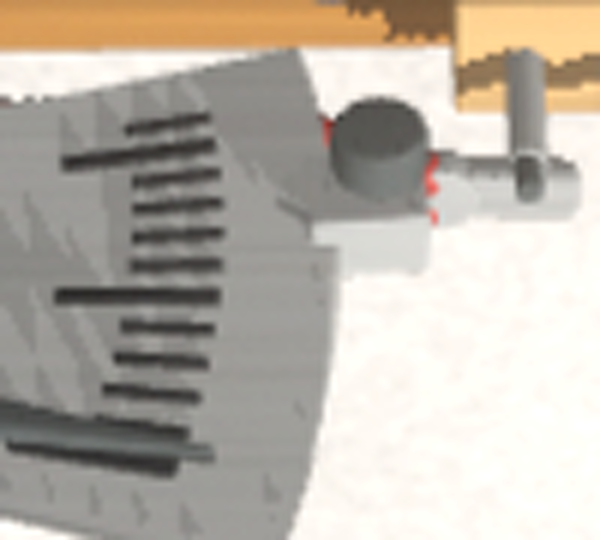

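```bash
cat > fit.py <<'E'
from h import *
from scipy.optimize import least_squares
i=env.camera_info("wrist");K=np.array(i["mtx"]);R=np.array(i["rotation"]);E=np.array(i["eye"])
def proj(P): c=(np.atleast_2d(P)-E)@R; p=c@K.T; return p[:,:2]/p[:,2:]
T=np.array([(177,470),(187,433),(200,397),(207,362),(214,329),(219,296),(221,265),(222,234),(222,203),(220,174),(215,145),(210,118)])/6+[245,165]
def pt(pv,yaw,r,ang,y):
    x=np.array([np.cos(yaw),np.sin(yaw),0]);n=np.array([-np.sin(yaw),np.cos(yaw),0])
    e=0.22-np.asarray(ang,float).reshape(-1,1)
    return np.array([pv[0],pv[1],.215])+r*np.cos(e)*x+y*n+r*np.sin(e)*np.array([0,0,1])
k=np.arange(12)
def res(p):  # px,py,yaw,r,a0,d,dz
    P=pt(p[:2],p[2],p[3],p[4]+p[5]*k,0);P[:,2]+=p[6]
    x=np.array([np.cos(p[2]),np.sin(p[2])])
    return np.r_[((proj(P)-T)/.3).ravel(),(np.array(p[:2])+.25*x-[.4534,-.1519])/.01,(p[3]-.145)/.006,p[4]/.01,p[6]/.002]
f=least_squares(res,[.56,.073,-2.0,.145,0,.04,0],x_scale=[.01,.01,.05,.01,.01,.01,.01]);p=f.x
print(p.round(4),f.cost,(np.diag(np.linalg.inv(f.jac.T@f.jac))**.5).round(4))
z=np.array([0,0,p[6]])
def solve(px,r=.152):
    g=least_squares(lambda v:(proj(pt(p[:2],p[2],r,v[0],v[1])+z)-px).ravel(),[.1,.005],x_scale=[.1,.01]);return g.x.round(4),round(g.cost,3)
for n,c in(("pointer",(212,454)),("idxA",(275,203)),("idxB",(310,215)),("idxnet",((287.4-245)*6,(194.3-165)*6)),("idxC",(255,190))):
    print(n,*solve(np.array(c)/6+[245,165]))
E
python3 fit.py
```

```text
[ 6.082e-01  5.290e-02 -2.121e+00  1.452e-01  4.200e-03  3.970e-02
 -8.000e-04] 7.444409851651039 [0.0081 0.0059 0.0611 0.0037 0.0059 0.001  0.0019]
pointer [-0.0593  0.0159] 0.0
idxA [0.0941 0.0331] 0.0
idxB [0.197  0.0169] 11.528
idxnet [-0.0045  0.0506] 0.0
idxC [0.0012 0.0478] 0.0
```

```bash
cat > fit2.py <<'E'
from fit import *
tip=np.array((212,454))/6+[245,165]
def res2(p): # px,py(scale plane),yaw,rt,dz,yp
    z=np.array([0,0,p[4]]);P=pt(p[:2],p[2],p[3],.04*k,0)+z;q=pt(p[:2],p[2],.152,0,p[5])+z
    return np.r_[((proj(P)-T)/.3).ravel(),(proj(q)-tip).ravel()/.4,(p[2]+2.0)/.03,p[4]/.002]
f=least_squares(res2,[.56,.073,-2.0,.148,0,.005],x_scale=[.01,.01,.05,.01,.01,.01]);p=f.x
print(p.round(4),f.cost,(np.diag(np.linalg.inv(f.jac.T@f.jac))**.5).round(4))
x=np.array([np.cos(p[2]),np.sin(p[2])]);print("plate centre if scale offset 0:",p[:2]+.25*x)
z=np.array([0,0,p[4]])
for a in np.arange(.14,.39,.04):
    print(round(a,2),[((proj(pt(p[:2],p[2],.152,a,p[5]+dy)+z)[0]-[245,165])*6).round(0).tolist() for dy in(-.003,0,.003,.006)])
E
python3 fit2.py | tail -n +7; python3 -c "
import cv2;a=cv2.imread('pics/w2.png')[165:220,270:330].astype(float);a=((a-60)*1.9).clip(0,255).astype('uint8');cv2.imwrite('pics/w2e.png',cv2.resize(a,None,fx=10,fy=10,interpolation=cv2.INTER_NEAREST))"
```

```text
idxC [0.0012 0.0478] 0.0
[ 0.5897  0.0647 -1.9882  0.1468 -0.0039  0.0042] 4.7402796843374855 [0.0037 0.0016 0.0279 0.0003 0.0009 0.0005]
plate centre if scale offset 0: [ 0.48831868 -0.16382476]
0.14 [[251.0, 342.0], [249.0, 325.0], [248.0, 309.0], [246.0, 292.0]]
0.18 [[257.0, 307.0], [255.0, 291.0], [253.0, 274.0], [252.0, 257.0]]
0.22 [[260.0, 273.0], [258.0, 257.0], [257.0, 240.0], [255.0, 223.0]]
0.26 [[261.0, 241.0], [260.0, 224.0], [258.0, 207.0], [257.0, 190.0]]
0.3 [[261.0, 209.0], [260.0, 192.0], [258.0, 175.0], [256.0, 158.0]]
0.34 [[259.0, 178.0], [257.0, 161.0], [256.0, 144.0], [254.0, 127.0]]
0.38 [[255.0, 148.0], [253.0, 131.0], [252.0, 114.0], [250.0, 97.0]]
```

View pics/w2e.png

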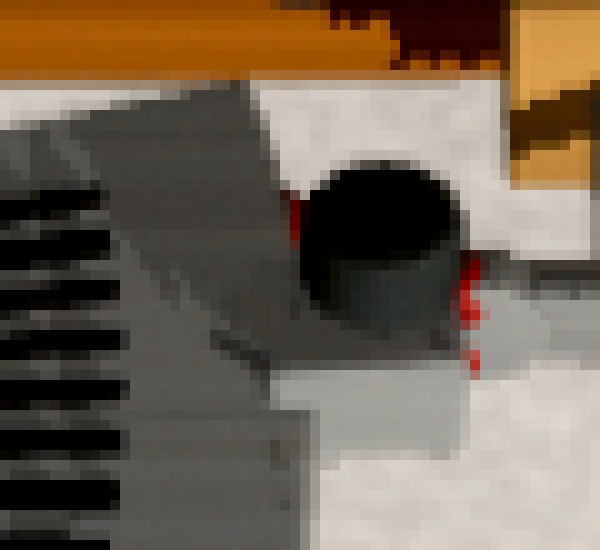

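```bash
cat > plan.py <<'E'
from fit2 import *
s=env.get_state();Rt=np.array(s["orientation"]);tp=np.array(s["position"])
Rc=Rt.T@R;ec=Rt.T@(E-tp)
from scipy.spatial.transform import Rotation as Ro
n=np.array([-np.sin(p[2]),np.cos(p[2]),0]);xx=np.array([np.cos(p[2]),np.sin(p[2]),0])
a=.285;e=.22-a
pv=np.array([.4534,-.1519,0])-.25*xx; 
tipw=pt(p[:2],p[2],.152,a,p[5])[0]; tip2=pt(p[:2],p[2],.152,a-.02,p[5])[0]
for off in(0,.02):
  c=pv+np.array([0,0,.215])+(.26-off)*(np.cos(e)*xx+np.sin(e)*np.array([0,0,1]))+.017*np.array([0,0,1])
  for tilt in(0,-.2,-.35,-.5):
    for yaw in(0,-.3,.3):
      Rn=Ro.from_rotvec([0,0,yaw]).as_matrix()@Ro.from_rotvec(-xx*tilt*-1*-1).as_matrix()@Rt
      Cr=Rn@Rc;Ce=c+Rn@ec
      o=[]
      for w in(tipw,tip2):
        q=(w-Ce)@Cr;u=K@q;o.append((u[:2]/u[2]).round(0).tolist()+[round(q[2],3)])
      print(off,tilt,yaw,o,"toolz",Rn[:,2].round(2))
print("plate press pos",c, "tip",tipw)
E
python3 plan.py | grep off -v | tail -26
```

```text
0.38 [[255.0, 148.0], [253.0, 131.0], [252.0, 114.0], [250.0, 97.0]]
0 0 0 [[74.0, 224.0, np.float64(0.169)], [71.0, 229.0, np.float64(0.167)]] toolz [-0.51  0.24 -0.83]
0 0 -0.3 [[94.0, 269.0, np.float64(0.195)], [92.0, 274.0, np.float64(0.193)]] toolz [-0.42  0.38 -0.83]
0 0 0.3 [[77.0, 171.0, np.float64(0.145)], [74.0, 176.0, np.float64(0.143)]] toolz [-0.56  0.08 -0.83]
0 -0.2 0 [[84.0, 216.0, np.float64(0.176)], [81.0, 220.0, np.float64(0.174)]] toolz [-0.35  0.17 -0.92]
0 -0.2 -0.3 [[97.0, 270.0, np.float64(0.198)], [94.0, 273.0, np.float64(0.195)]] toolz [-0.29  0.26 -0.92]
0 -0.2 0.3 [[95.0, 156.0, np.float64(0.157)], [92.0, 159.0, np.float64(0.155)]] toolz [-0.38  0.06 -0.92]
0 -0.35 0 [[92.0, 212.0, np.float64(0.182)], [89.0, 215.0, np.float64(0.18)]] toolz [-0.22  0.11 -0.97]
0 -0.35 -0.3 [[98.0, 271.0, np.float64(0.199)], [96.0, 274.0, np.float64(0.197)]] toolz [-0.18  0.17 -0.97]
0 -0.35 0.3 [[108.0, 150.0, np.float64(0.167)], [105.0, 152.0, np.float64(0.164)]] toolz [-0.24  0.04 -0.97]
0 -0.5 0 [[99.0, 211.0, np.float64(0.188)], [96.0, 213.0, np.float64(0.186)]] toolz [
[... 946 characters left out ...]
14.0, np.float64(0.18)]] toolz [-0.22  0.11 -0.97]
0.02 -0.35 -0.3 [[132.0, 260.0, np.float64(0.197)], [129.0, 263.0, np.float64(0.195)]] toolz [-0.18  0.17 -0.97]
0.02 -0.35 0.3 [[154.0, 162.0, np.float64(0.171)], [152.0, 164.0, np.float64(0.168)]] toolz [-0.24  0.04 -0.97]
0.02 -0.5 0 [[139.0, 210.0, np.float64(0.189)], [137.0, 212.0, np.float64(0.187)]] toolz [-0.09  0.05 -1.  ]
0.02 -0.5 -0.3 [[134.0, 261.0, np.float64(0.2)], [132.0, 263.0, np.float64(0.197)]] toolz [-0.07  0.07 -1.  ]
0.02 -0.5 0.3 [[163.0, 160.0, np.float64(0.18)], [161.0, 161.0, np.float64(0.177)]] toolz [-0.1   0.02 -1.  ]
plate press pos [ 0.45765891 -0.14229506  0.21641098] tip [ 0.53204186 -0.07565894  0.20512696]
```

The zoom shows the index wedge tip near px (292,199) of the full frame and the needle tip at (280,241); ticks are every 0.04 rad, so the index is estimated near 0.285. Moving above the plate now.

```bash
python3 -m jog '[[0,0,35,0,0,0,0],[-48,-13,5,0,0,0,0],[-49,-13,0,0,0,0,0],[0,0,-35,0,0,0,0],[0,0,0,0,0,0,0]]'; python3 -m jog '[[0,0,-10,0,0,0,0],[0,0,-8,0,0,0,0],[0,0,-5,0,0,0,0],[0,0,0,0,0,0,0],[0,0,0,0,0,0,0]]'
```

```text
t: 4.45
position: [0.4586, -0.1373, 0.3139]
orientation: [[0.75, -0.416, -0.514], [-0.341, -0.91, 0.238], [-0.566, -0.003, -0.824]]
contact_force: [0.6, 0.1, 1.1]
finger_gap: 0.003
finger_force: 0.0
t: 5.08
position: [0.4597, -0.1374, 0.292]
orientation: [[0.752, -0.415, -0.512], [-0.341, -0.91, 0.237], [-0.564, -0.004, -0.826]]
contact_force: [0.1, 0.4, 0.3]
finger_gap: 0.004
finger_force: 0.0
```

```bash
python3 -m jog '[[-0.5,-1,-6,0,0,0,0],[-1,-2,-10,0,0,0,0],[-1,-2,-10,0,0,0,0],[0,-1,-7,0,0,0,0],[0,0,0,0,0,0,0]]'; python3 -m jog '[[0,0,0,0,0,0,0],[-0.5,-1,-8,0,0,0,0],[-0.5,-1,-8,0,0,0,0],[0,0,0,0,0,0,0],[0,0,0,0,0,0,0]]'; python3 look.py w3
```

```text
t: 5.7
position: [0.4568, -0.1436, 0.2583]
orientation: [[0.751, -0.416, -0.513], [-0.341, -0.91, 0.237], [-0.565, -0.003, -0.825]]
contact_force: [0.5, -3.1, 4.9]
finger_gap: 0.005
finger_force: 2.4
t: 6.32
position: [0.456, -0.1455, 0.2431]
orientation: [[0.752, -0.415, -0.512], [-0.341, -0.91, 0.237], [-0.564, -0.004, -0.826]]
contact_force: [-0.2, -3.4, 6.9]
finger_gap: 0.004
finger_force: 3.6
6.38 [ 0.456  -0.1455  0.2432] [[0.752, -0.415, -0.512], [-0.341, -0.91, 0.237], [-0.564, -0.004, -0.826]] [-1.  -3.2  7.4] 0.00464451101635147
eye [ 0.6051 -0.2132  0.3475]
palm_plate [([345.7, 279.6], 0.81)]
pivot []
pointer_tip [([128.4, 197.5], 0.78)]
index_tip [([135.3, 172.2], 0.77)]
```

View pics/w3.png

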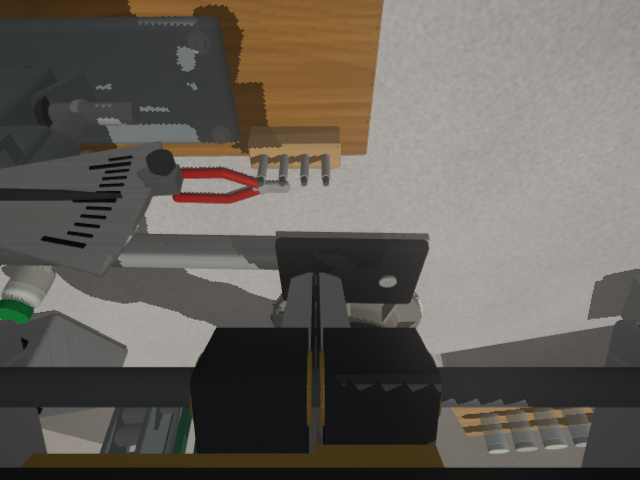

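```bash
python3 -c "
import cv2;a=cv2.imread('pics/w3.png')[140:250,80:200].astype(float);a=((a-30)*1.6).clip(0,255).astype('uint8');cv2.imwrite('pics/w3c.png',cv2.resize(a,None,fx=5,fy=5,interpolation=cv2.INTER_CUBIC))"
```

```text
(no output)
```

View pics/w3c.png

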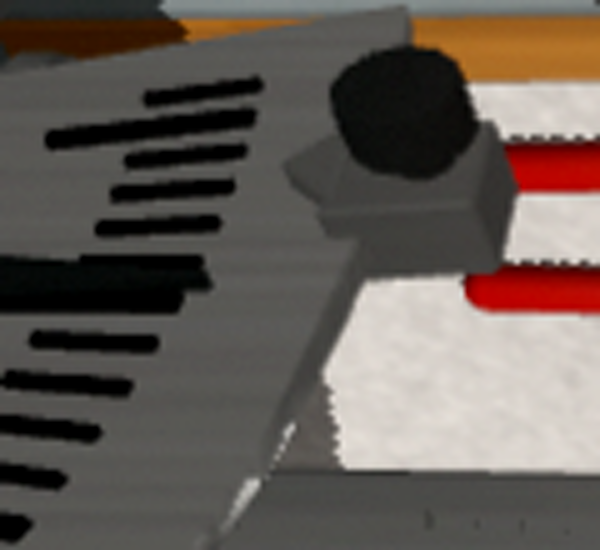

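```bash
cat > fit3.py <<'E'
from fit2 import *
V1=(E,R)
i=env.camera_info("wrist");V2=(np.array(i["eye"]),np.array(i["rotation"]))
def pj(P,V,d=(0,0)): c=(np.atleast_2d(P)-V[0])@V[1]; q=c@K.T; return q[:,:2]/q[:,2:]+d
E1=np.array([.705,-.1812,.4145])
R1=np.array([[.751,-.417,-.511],[-.343,-.909,.238],[-.564,-.003,-.826]])@np.array(env.get_state()["orientation"]).T@V2[1]
V1=(E1,R1)
k2=np.array([11,10,9,8,7,6,4,3,2,1]);T2=np.array([(262,85),(255,117),(246,150),(234,186),(219,223),(203,262),(158,342),(132,386),(101,432),(66,480)])/5+[80,140]
tip2=np.array((211,283))/5+[80,140]
def r3(p): # px,py,yaw,rt,dz,yp,alever, d1(2),d2(2) px bias
    z=np.array([0,0,p[4]]);F=lambda r,a,y:pt(p[:2],p[2],r,a,y)+z
    return np.r_[((pj(F(p[3],.04*k,0),V1,p[7:9])-T)/.4).ravel(),((pj(F(p[3],.04*k2,0),V2,p[9:])-T2)/.3).ravel(),
     (pj(F(.152,0,p[5]),V1,p[7:9])-tip).ravel()/.4,(pj(F(.152,p[6],p[5]),V2,p[9:])-tip2).ravel()/.4,(p[2]+2)/.05,p[4]/.002,p[7:]/3]
f=least_squares(r3,[.59,.065,-1.99,.147,0,.004,.2,0,0,0,0],x_scale=[.01,.01,.05,.01,.01,.01,.1,1,1,1,1]);p=f.x
print("P",p.round(4),f.cost,(np.diag(np.linalg.inv(f.jac.T@f.jac))**.5).round(4))
z=np.array([0,0,p[4]])
for c in((285,168),(291,178),(297,190)):
    c=np.array(c)/5+[80,140]
    for y0 in(0,.002,.004,.006):
        g=least_squares(lambda v:(pj(pt(p[:2],p[2],v[1],v[0],y0)+z,V2,p[9:])-c).ravel(),[.3,.152],x_scale=[.1,.1]);print(c,y0,g.x.round(4))
E
python3 fit3.py | grep -A20 ^P
```

```text
P [ 0.5881  0.064  -1.9725  0.1466 -0.0032  0.0041  0.1881  0.6645  0.3415
 -1.58   -0.3306] 4.819634170971156 [4.6000e-03 2.1000e-03 3.3100e-02 3.0000e-04 6.0000e-04 4.0000e-04
 2.8000e-03 1.2346e+00 1.3215e+00 1.3462e+00 2.1026e+00]
[137.  173.6] 0 [0.3353 0.1514]
[137.  173.6] 0.002 [0.318  0.1527]
[137.  173.6] 0.004 [0.3011 0.1541]
[137.  173.6] 0.006 [0.2844 0.1555]
[138.2 175.6] 0 [0.3235 0.1524]
[138.2 175.6] 0.002 [0.3067 0.1537]
[138.2 175.6] 0.004 [0.2901 0.1551]
[138.2 175.6] 0.006 [0.2738 0.1565]
[139.4 178. ] 0 [0.3099 0.1535]
[139.4 178. ] 0.002 [0.2934 0.1548]
[139.4 178. ] 0.004 [0.2773 0.1562]
[139.4 178. ] 0.006 [0.2615 0.1576]
```

The needle stands at about 0.19 (tip at px 122,197) and the index tip is near 0.28 (px 137,174). Next I press most of the way and look again.

```bash
python3 -m jog '[[0,-0.5,-7,0,0,0,0],[-0.5,-0.5,-7,0,0,0,0],[0,-0.5,-5,0,0,0,0],[0,0,0,0,0,0,0],[0,0,0,0,0,0,0]]'; python3 look.py w4;python3 -c "
import cv2;a=cv2.imread('pics/w4.png')[130:240,70:190].astype(float);a=((a-30)*1.6).clip(0,255).astype('uint8');cv2.imwrite('pics/w4c.png',cv2.resize(a,None,fx=5,fy=5,interpolation=cv2.INTER_CUBIC))"
```

```text
t: 7.2
position: [0.4556, -0.1466, 0.2244]
orientation: [[0.752, -0.415, -0.512], [-0.34, -0.91, 0.238], [-0.564, -0.004, -0.825]]
contact_force: [-0.2, -1.2, 9.6]
finger_gap: 0.002
finger_force: 5.0
7.25 [ 0.4556 -0.1466  0.2244] [[0.752, -0.415, -0.512], [-0.341, -0.91, 0.238], [-0.564, -0.004, -0.826]] [ 0.2 -0.8  9.1] 0.004429698839050133
eye [ 0.6047 -0.2144  0.3287]
palm_plate [([346.0, 278.0], 0.83)]
pivot []
pointer_tip [([118.3, 204.1], 0.66)]
index_tip [([120.9, 197.2], 0.92)]
```

View pics/w4c.png

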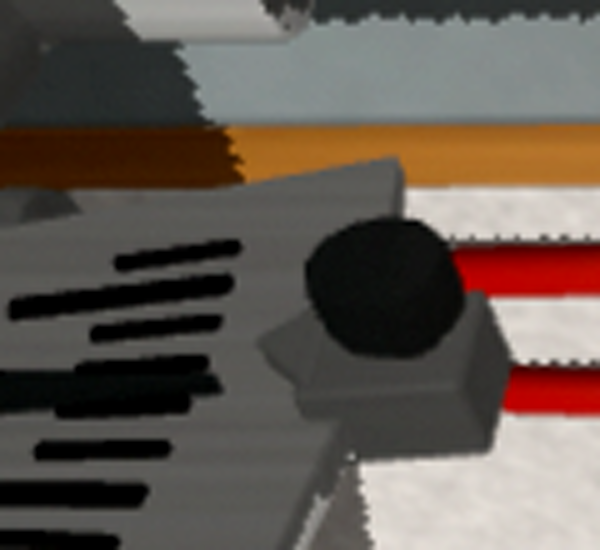

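The needle tip (px 114,207) is still short of the index point (px 122,198), but the steep view leaves parallax. I'll tilt the hand further on the plate so the camera looks at the scale more squarely, easing up slightly.

```bash
python3 -c "
from bench import env;print([round(float(x),2) for x in env.get_state()['q']])"; python3 -m jog '[[0,0,-0,0.03,0.07,0,0],[0,0,1,0.04,0.092,0,0],[0,0,1,0.04,0.092,0,0],[0,0,1,0.04,0.092,0,0],[0,0,0,0,0,0,0]]'; python3 look.py w5; python3 -c "
from bench import env;print([round(float(x),2) for x in env.get_state()['q']])"
```

```text
[0.32, 0.48, -0.08, 1.62, -0.08, 1.63, -1.75]
t: 8.07
position: [0.4552, -0.1466, 0.226]
orientation: [[0.503, -0.415, -0.758], [-0.233, -0.91, 0.344], [-0.832, 0.003, -0.555]]
contact_force: [-3.2, 0.8, 9.5]
finger_gap: 0.002
finger_force: 5.0
8.12 [ 0.4552 -0.1465  0.2265] [[0.505, -0.415, -0.757], [-0.233, -0.91, 0.343], [-0.831, 0.003, -0.556]] [-2.  -0.6  9.2] 0.002620434545740473
eye [ 0.6297 -0.2252  0.2616]
palm_plate [([341.8, 271.4], 0.97)]
pivot []
pointer_tip [([102.2, 228.4], 0.94)]
index_tip [([98.6, 209.7], 0.84)]
[0.32, 0.72, -0.07, 1.43, -0.12, 1.96, -1.75]
```

```bash
python3 -c "
import cv2;a=cv2.imread('pics/w5.png')[150:285,30:180].astype(float);a=((a-25)*1.7).clip(0,255).astype('uint8');cv2.imwrite('pics/w5c.png',cv2.resize(a,None,fx=4.4,fy=4.4,interpolation=cv2.INTER_CUBIC))"
```

```text
(no output)
```

View pics/w5c.png

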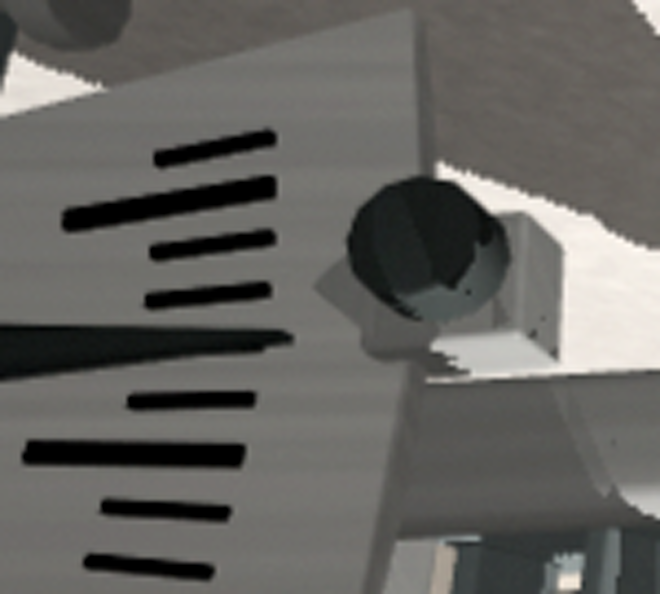

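This near-square view is clear: needle tip at crop (292,338) between ticks, index point at crop (315,285). Referenced to the 0.04 rad ticks with parallax removed, that puts the lever at about 0.274 and the index at about 0.314. I'll press 8 mm more and measure numerically.

```bash
python3 -m jog '[[0,-0.3,-4,0,0,0,0],[0,-0.2,-3,0,0,0,0],[0,0,-1,0,0,0,0],[0,0,0,0,0,0,0],[0,0,0,0,0,0,0]]'; python3 look.py w6
cat > tipm.py <<'E'
import cv2,sys,numpy as np
for f,c0,r0,c1,r1 in((sys.argv[1],70,165,118,285),):
    g=cv2.cvtColor(cv2.imread(f"pics/{f}.png"),cv2.COLOR_BGR2GRAY)
    for r in range(r0,r1): print(r,"".join("#" if v<45 else "+" if v<62 else "-" if v<85 else "." if v<92 else " " for v in g[r,c0:c1]))
E
python3 tipm.py w5 | sed -n 10,80p; echo; python3 tipm.py w6
```

```text
t: 8.95
position: [0.4552, -0.1467, 0.2197]
orientation: [[0.507, -0.415, -0.756], [-0.233, -0.91, 0.343], [-0.83, 0.003, -0.558]]
contact_force: [-2.6, 1.5, 11.5]
finger_gap: 0.006
finger_force: 5.5
9.0 [ 0.4551 -0.1467  0.2198] [[0.507, -0.415, -0.756], [-0.233, -0.91, 0.343], [-0.83, 0.003, -0.558]] [-3.6  2.3 10.4] 0.00370614999081313
eye [ 0.6295 -0.2253  0.2561]
palm_plate [([346.2, 269.4], 0.89)]
pivot []
pointer_tip [([98.2, 230.8], 0.64)]
index_tip [([97.0, 227.5], 0.9)]
174   . ...                                         
175                                                 
176                                                 
177 . ... .. .. .        .   .          .           
178 ...............................    .... .     . 
179 ................----+--......................  .
180 ...........----++#####+.........................
181 ......----++###########.........................
182 -----++###############+...................... . 
183 ++################+++--.........................
184 #############+++--..............................
185 #########++--...............
[... 8808 characters left out ...]
       .---
272                                             .---
273                                             ----
274                                             ----
275                                            .----
276                                            .----
277 ........                                   .----
278 +++------.                                 -----
279 #########-                                .-----
280 #########-. ..                     .      .-----
281 ########+................ ........  .. ....-----
282 -----+++-.................................------
283 ..........................................------
284 ..........................................------
```

```bash
python3 -m jog '[[0,-0.1,-2,0,0,0,0],[0,0,-1.5,0,0,0,0],[0,0,0,0,0,0,0],[0,0,0,0,0,0,0],[0,0,0,0,0,0,0]]'; python3 look.py w7; python3 tipm.py w7 | sed -n 35,95p
```

```text
t: 9.82
position: [0.4551, -0.1467, 0.2163]
orientation: [[0.507, -0.415, -0.756], [-0.233, -0.91, 0.343], [-0.83, 0.002, -0.558]]
contact_force: [-2.4, 2.6, 11.1]
finger_gap: 0.001
finger_force: 5.7
9.88 [ 0.4552 -0.1467  0.2163] [[0.507, -0.415, -0.756], [-0.233, -0.91, 0.343], [-0.83, 0.002, -0.558]] [-3.   3.3 10.7] 0.008848614887645483
eye [ 0.6295 -0.2253  0.2527]
palm_plate [([348.2, 271.5], 0.61)]
pivot [([19.9, 189.1], 0.4)]
pointer_tip [([99.3, 232.4], 0.72)]
index_tip [([97.4, 234.6], 0.95)]
199 ......----++######+.............................
200 .----++############.............................
201 ++################+.............................
202 ##############++--..............................
203 #########++--...................................
204 #####+--........................................
205 ++-.............................................
206 ..............................................  
207 .............  . .     .                        
208              ....-.                             
209        .....--++##-                             
210  ....
[... 1940 characters left out ...]
 ----------
247 ---++++########+                     .----------
248 ################                     .----------
249 ###############+                     .----------
250 #########++++++-                     .----------
251 +--------.                 .          .---------
252 ..........  .. . ................ .. ...--------
253 ................................................
254 ................................................
255 ................................................
256 ................ ..  .. .                      .
257       .                                        .
258                                                .
259 ....-.---..--.                                 -
```

The needle tip (row ~234) and index point (row ~235) are level within about 0.003 rad. I'll hold there, then let the lever rise with the hand.

```bash
python3 -m jog '[[0,0,0,0,0,0,0],[0,0,0,0,0,0,0],[0,0,0,0,0,0,0],[0,0,0,0,0,0,0],[0,0,0,0,0,0,0]]'; python3 -m jog '[[0,0.5,8,0,0,0,0],[0.5,1,12,0,0,0,0],[0.5,1.5,12,0,0,0,0],[1,2,12,0,0,0,0],[1,2,12,0,0,0,0]]';  python3 -m jog '[[1,2,10,0,0,0,0],[0.5,1,8,0,0,0,0],[0,0,8,0,0,0,0],[0,0,15,0,0,0,0],[0,0,25,0,0,0,0]]'
```

```text
t: 10.7
position: [0.4552, -0.1467, 0.2163]
orientation: [[0.507, -0.415, -0.756], [-0.233, -0.91, 0.343], [-0.83, 0.002, -0.558]]
contact_force: [-3.3, 3.3, 11.7]
finger_gap: 0.006
finger_force: 5.7
t: 11.32
position: [0.4585, -0.1402, 0.2718]
orientation: [[0.508, -0.415, -0.755], [-0.235, -0.91, 0.342], [-0.829, 0.003, -0.56]]
contact_force: [-1.5, -0.4, 1.5]
finger_gap: 0.005
finger_force: 0.8
t: 11.95
position: [0.4449, -0.1275, 0.3134]
orientation: [[0.53, -0.422, -0.735], [-0.246, -0.907, 0.343], [-0.811, -0.001, -0.585]]
contact_force: [-0.8, -0.3, -0.2]
finger_gap: 0.006
finger_force: 0.0
```

```bash
python3 -m jog '[[0,0,40,0,0,0,0],[0,-20,40,0,0,0,0],[0,-40,0,0,0,0,0],[0,-40,0,0,0,0,0],[0,0,0,0,0,0,0]]'
python3 - <<'E'
from h import *
for c in("side","top"):
    im=env.grab_frame(c);cv2.imwrite(f"pics/{c}1.png",im[:,:,::-1])
    for l in("palm_plate","pointer_tip"): print(c,l,[(np.round(np.array(r["location"])*[640,480],1).tolist(),round(r["p"],2)) for r in env.spot_point(c,l)[:2]])
# compare with the first side image
a=cv2.imread("pics/side0.png").astype(int);b=cv2.imread("pics/side1.png").astype(int)
d=abs(a-b).max(2)[180:300,260:400]>25;n,_,st,_=cv2.connectedComponentsWithStats(d.astype("uint8"))
print([ (s[0]+260,s[1]+180,s[2],s[3],s[4]) for s in st[1:].tolist() if s[4]>8])
s=env.get_state();print(s["t"],s["position"],s["contact_force"],s["joint_velocities"].round(3) if hasattr(s["joint_velocities"],"round") else 0)
E
```

```text
t: 12.58
position: [0.4161, -0.2035, 0.3347]
orientation: [[0.576, -0.438, -0.69], [-0.274, -0.899, 0.342], [-0.77, -0.008, -0.638]]
contact_force: [0.2, 1.3, 0.5]
finger_gap: 0.006
finger_force: 0.0
side palm_plate [([373.7, 201.3], 0.6)]
side pointer_tip [([331.3, 213.5], 0.93)]
top palm_plate [([369.8, 265.6], 0.76), ([145.4, 267.5], 0.29)]
top pointer_tip [([340.5, 238.0], 0.64)]
[(390, 180, 10, 5, 33), (308, 217, 43, 26, 140), (260, 253, 24, 47, 817), (301, 256, 3, 5, 9), (307, 262, 14, 7, 29), (313, 268, 41, 23, 536), (311, 295, 8, 5, 19)]
12.875 [ 0.41742386 -0.20043902  0.33417395] [ 0.28314556 -0.38730405 -0.35336326] [-0.001  0.003  0.013 -0.003  0.002  0.001  0.004]
```

```bash
python3 -m jog '[[10,-55,20,-0.05,-0.115,0,0],[10,-55,20,-0.05,-0.115,0,0],[0,-55,10,-0.05,-0.115,0,0],[0,-55,0,-0.05,-0.115,0,0],[0,0,0,0,0,0,0]]'
python3 - <<'E'
from h import *
im=env.grab_frame("side");cv2.imwrite("pics/side2.png",im[:,:,::-1]);env.grab_frame("top")
for c in("side","top"):
  for l in("palm_plate","pointer_tip"): print(c,l,[(np.round(np.array(r["location"])*[640,480],1).tolist(),round(r["p"],2)) for r in env.spot_point(c,l)[:1]])
a=cv2.imread("pics/side0.png",0).astype(float);b=cv2.imread("pics/side2.png",0).astype(float)
# registration of the plate/lever-end patch
t=a[190:222,355:392].astype("float32")
r=cv2.matchTemplate(b[180:232,345:402].astype("float32"),t,cv2.TM_CCOEFF_NORMED);print(cv2.minMaxLoc(r),"unmoved = (10,10)")
s=env.get_state();print(s["t"],s["position"],s["contact_force"])
E
```

```text
t: 13.5
position: [0.4348, -0.4247, 0.3858]
orientation: [[0.845, -0.43, -0.319], [-0.391, -0.903, 0.18], [-0.366, -0.027, -0.93]]
contact_force: [0.1, -0.5, 0.3]
finger_gap: 0.004
finger_force: 0.0
side palm_plate [([372.2, 202.8], 0.84)]
side pointer_tip [([327.8, 214.8], 0.67)]
top palm_plate [([372.1, 264.8], 0.71)]
top pointer_tip [([343.3, 236.5], 0.86)]
(-0.16901201009750366, 0.9894034266471863, (20, 20), (10, 10)) unmoved = (10,10)
13.8 [ 0.43807708 -0.4200336   0.38341533] [-0.1648109  -0.70129465 -1.00527745]
```

The lever is back at rest: the plate matches its first picture to the pixel, and the hand is clear.

```bash
python3 -c "
from bench import env;print(env.finish_job())"
```

```text
the job is handed in; nothing more can be done
None
```

The lever was pressed to the index at about 0.315 rad, level within roughly 0.003 rad by the camera, and held for about a second; it then rose back to rest, the hand was taken clear, and the job was handed in at about 13.8 s.

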